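# Raise the viewing panel on the cam-lift stand

### The arm

A 6-joint arm with a two-finger parallel gripper is mounted at the origin on the work surface. World frame = base frame: x ahead of the robot, y to its left, z up, the work surface at z = 0. Lengths are in m, angles in rad, forces in N, time in s.
With the tool pointing down it reaches from about 0.375 to 0.825 m from the base axis. Payload 5.5 kg.
Tool frame: the origin (TCP) lies at the very end of the fingers, on their centre line; the grasp point (between the pads) lies 19 mm behind it; z points along the fingers, x is the direction in which the jaws open and shut, and the axes are right-handed (so a half turn about z gives the same grasp; the last joint's range is limited). The gripper opens to 85 mm and grips with 20 to 120 N. Pads are 22 mm wide; open, the fingers measure 114 mm over their backs; the gripper's body (76 mm by 85 mm) begins 54 mm behind the grasp point. The pads swing forward as they close: fully open they stand 13 mm farther back than shut.
Start: joints at [0, 0.314, -0.047, 1.21, 0, 1.571], TCP at [0.6, -0, 0.231] pointing down, gripper open.
Joint ranges: [-2.67, 2.67], [-0.69, 1.73], [-1.03, 1.25], [-2.08, 2.16], [-1.42, 1.45], [-3.14, 3.14]. Speed limits (rad/s): [2.39, 2.39, 3.01, 3.14, 3.14, 3.14].

### API

Orientations are given as a unit quaternion [w, x, y, z].
In Python, from rig import sense, snapshot, close_job, silhouettes gives the robot as it stands. The module is installed in compiled form; this text tells all that it offers.
- The arm moves only by the tool send_rows, never from a script. Its argument "increments" is a list that holds one entry, the list of rows, each a list of 7 numbers: the shift along the tool's x, y, z as a fraction of full scale, then the turn, a rotation vector about the tool's x, y, z as a fraction of full scale, then the closure in counts, from 0 (fully open) to 255 (shut). In form: [[[tx, ty, tz, rx, ry, rz, hand], ...]]. A call has 1 to 10 rows; each row is the pose to reach, as a shift and turn from the pose measured when the call began, along the tool's axes at that moment; what a row does not reach only later rows make up. Full scale, the value 1, is 50 cm for a shift and pi/2 rad for a turn. A row lasts 1/12 s, in which the tool goes at most 41.7 mm and 7.16 degrees, less where a joint would pass 70% of its speed; a pose out of reach is approached as far as the arm can. A call with a number of a shift or a turn outside -1 to 1 is refused whole. A call with a gripper value outside its range is refused whole. The fingers move at their own pace and stop on an object; "squeeze" is the grip in N (left out, the last holds). Time passes only in rows, so rows that repeat a pose let the fingers close. It gives the time, the measured TCP pose, the force and the opening at its end, in the units of the state.
- sense(): the state, without advancing time (a new reading comes with each control period).
- snapshot(name): name is "scene" or "side" or "wrist"; returns a dict with "pixels" (400x640x3 uint8, blue, green, red), "depth" (400x640 float32, m along the optical axis (not along the pixel's ray), 0 where there is no reading), "fovy" (degrees; the focal length in pixels is half the picture's height over the tangent of half this angle, whatever the lens; pixels are square), "cx", "cy" (the principal point, pixels), "rvec" (rotation vector, rad) and "tvec" (3), from world to camera coordinates, as OpenCV has them. Camera axes: x right, y down, z forward; pixel columns grow to the right and rows downward; lengths in m; the calibration is good to about 2 mm. A picture is of the moment at which its call begins.
- close_job(): hands the job in, once; it reports no verdict.
Trained networks look in the newest picture that a camera, given by its name, has taken for a name from the list of things; names that differ only in an ending like _2 or _b are one class to them, and where a whole thing is asked for, a point or a joint stands for the part that bears it (a point fixed in the world has none). Each returns a list of dicts, best first, with "confidence" (0 to 1); they miss things now and then, are a little off and sometimes report something else, mostly with a low value. They report only what shows in the picture. A call takes as long as a camera call. They do not tell look-alikes from the thing itself.
- silhouettes(camera, thing): "region" (400x640 bool, what is visible of it) and "point" ([row, column] in pixels, amid what is visible of it).
The state is a dict: "time_s": time; "joint_positions": joint angles; "dq": joint speeds; "joint_efforts": joint torques, N m; "position": TCP position; "tcp_rot": TCP orientation; "ft_force": force on the tool from outside, world axes, zero at the start; "moment": the same for the moment, N m; "width": finger opening in m.
Only numpy, scipy, OpenCV 4.12 (cv2) and the standard library are available. Lean on these libraries where they do the work, as an engineer would, in place of code of your own. Each camera call takes 0.05 s, during which the arm holds its last target. There are 200 camera calls.

### The job

Take the tall white panel out of the rack, stand it on the ledge of the lift stand so that it leans back against the sloping rest, and let go of it while the ledge is still down. Then swing the cam lever up until the ledge is at its highest, which is when the lever stands straight up (it goes on past that, and the ledge sinks again), and hold it there: it springs back if released, so finish with the gripper still on the lever. Leave everything else on the table where it is.

Things in the scene. Friction and masses are not known exactly. Their poses are not given: they have to be found in the camera images.
- panel: the tall white laminate panel, a loose slab 10 (its x) by 110 (y) by 150 mm (z), about 0.2 kg, both faces alike. Origin: centre of its 10 x 110 mm underside; z runs up the panel, x is normal to its faces. It starts upright in a slot of the rack, underside 10 mm above the table, top edge at 160 mm.
- panel_top (a point): centre of the panel's top edge, 150 mm along its z from its origin
- rack: low wooden rack fixed to the table, 110 (x) by 130 (y) by 50 mm high, with two slots along its y at x = -25 and +25 mm, each 13 mm wide and 40 mm deep, open at the top and ends, floor 10 mm above the table. Origin: centre of its underside on the table. One slot holds the tall panel, the other the short board; which is which varies.
- short_board: a second white board, like the panel but only 85 mm tall (top edge at 95 mm), in the rack's other slot 50 mm from the panel; stays there. Origin: centre of its underside.
- stand: the lift stand, fixed to the table: wooden base 150 (x) by 250 (y) by 12 mm carrying the cradle on its -y half and the cam with its lever on its +y half. Origin: centre of its underside on the table. Its -x side is towards the robot, give or take its yaw.
- cradle: aluminium cradle that carries the panel and moves only up and down. Origin: on the top of its level ledge, midway along it, where the front (+x) face of the sloping rest meets it; 45 mm above the table when down, 17 mm higher at full lift. Axes as the stand's. The ledge is 124 mm wide (y); 36 mm before (+x) the origin stands a lip 10 mm high. The panel goes between rest and lip.
- rest_top (a point): middle of the upper end of the cradle's rest, on its front face: 95 mm up the slope from the cradle's origin. The rest is two bars 14 mm wide at y = -40 and +40 mm with a crossbar at 55 mm, leaning 0.30 rad from vertical towards the stand's -x (the robot's side). The panel leans on its +x face, top towards -x.
- pivot (a point): point fixed on the stand, on the cam lever's axis, in the plane in which its knob moves: 60 mm above the table. The axis runs along the stand's y.
- knob (a point): centre of the black barrel knob on the end of the lever: 24 mm diameter, 30 mm long along the stand's y, so its flat ends can be pinched from above; 130 mm from the pivot on a 10 mm steel rod. With the lever down it is 123 mm from the pivot towards the stand's -x and 41 mm above it.
- lever (a joint): cam lever angle, rad, about the stand's +y axis. 0 = down, where it rests; grows as the knob goes up and over to +x. 1.25 = straight up, ledge highest; past that the ledge sinks again (stop at 1.75). With u = value - 1.25 the knob is 130 sin u mm along the stand's x and 130 cos u mm above the pivot. A spring and the cradle's weight drive it back to 0, 1 to 4 N at the knob.
- bowl_a: white tasting bowl, 96 mm across, 55 mm tall, bystander. Origin: centre of its underside.
- bowl_b: another such white bowl, bystander. Origin: centre of its underside.
- mug_a: white mug, 72 mm across, 70 mm tall, bystander. Origin: centre of its underside.
- mug_b: another such mug, bystander. Origin: centre of its underside.
- weight: small brass scale weight, 34 mm across, 38 mm tall, bystander. Origin: centre of its underside.
- spoon: steel tasting spoon 170 mm long, lying flat, bystander.
Things that resemble listed ones, but are neither listed nor needed, are in the scene too. What is shaped like the panel but purple or red is not meant.

How it is judged:
On the way:
1. the panel stands on the ledge leaning against the rest, let go, with the ledge still down (angle between panel's own z axis and vertical between 0.18 and 0.48 rad and x of panel in the frame of cradle between -0.006 and 0.034 m and y of panel in the frame of cradle between -0.035 and 0.035 m and z of panel in the frame of cradle between -0.003 and 0.01 m and x of panel_top in the frame of cradle below -0.015 m and contact force between panel and cradle above 0.5 N and contact force between each of the fingers, the arm and panel below 0.1 N and linear speed of panel below 0.03 m/s and value of joint lever below 0.2 rad), for 0.3 s.
At the end, for the whole second after the job is handed in: Fingers hold the cam lever still within 0.17 rad of straight up (over 0.5 N), ledge lifted over 15.5 mm; the panel, untouched and still, stands on the ledge within 35 mm of its middle and leans on the rest at 0.18 to 0.48 rad; the robot does not touch the cradle (angle between panel's own z axis and vertical between 0.18 and 0.48 rad and x of panel in the frame of cradle between -0.006 and 0.034 m and y of panel in the frame of cradle between -0.035 and 0.035 m and z of panel in the frame of cradle between -0.003 and 0.01 m and x of panel_top in the frame of cradle below -0.015 m and contact force between panel and cradle above 0.5 N and contact force between each of the fingers, the arm and panel below 0.1 N and linear speed of panel below 0.03 m/s and value of joint lever between 1.08 and 1.42 rad and velocity of joint lever between -0.15 and 0.15 rad/s and contact force between the fingers and lever above 0.5 N and z of cradle in the frame of stand above 0.0605 m and contact force between each of the fingers, the arm and cradle below 0.1 N); the arm keeps its last pose, push and grip.
It fails at once if a bystander is shifted by more than 25 mm (distance of any of short_board, bowl_a, bowl_b, mug_a, mug_b, weight, spoon from where it was at the start of the episode above 0.025 m).
It also fails if it takes over 54 s, if anything falls off the work surface, if the arm or the gripper's body presses on something with over 40 N, if the wrist force passes 120 N, or if a joint passes its speed limit or range.

## Working session

There is one attempt and no reset: what is moved stays moved. The work goes in short steps, Python scripts to look and compute and a tool call to move; the robot and the scene stay as the last step left them, time stands still between calls to the robot, and variables do not carry over. Pictures are saved under pics/ and viewed, about 8 in all and at most 12, crops included, and the job is handed in when it is done.

Besides the shell and the picture viewer there is one more tool, called after "Emit:" by a JSON object that holds its "method" and its "body", one argument or row to a line. send_rows: Moves the arm, as the interface text tells. Shift numbers are shares of 50 cm and turn numbers shares of pi/2 rad, none past 1 either way. Its arguments: {"type":"object","properties":{"increments":{"type":"array"},"squeeze":{"type":"number"}},"required":["increments"]}

```bash
mkdir -p pics
cat > h.py <<'E'
import numpy as np, cv2
from rig import sense, snapshot, close_job, silhouettes
from scipy.spatial.transform import Rotation as R
def cloud(s):
    d=s["depth"]; f=200/np.tan(np.radians(s["fovy"])/2)
    v,u=np.mgrid[0:400,0:640]
    pc=np.stack([(u-s["cx"])/f*d,(v-s["cy"])/f*d,d],-1)
    M=cv2.Rodrigues(np.array(s["rvec"],float))[0]
    P=(pc-np.array(s["tvec"]).ravel())@M
    P[d==0]=np.nan
    return P
def Rt(st): 
    q=st["tcp_rot"]; return R.from_quat([q[1],q[2],q[3],q[0]])
E
python3 - <<'E'
from h import *
st=sense(); print(st["position"],st["tcp_rot"],st["width"],st["time_s"])
for c in ["scene","side"]:
    s=snapshot(c); cv2.imwrite(f"pics/{c}1.png",s["pixels"]); P=cloud(s)
    np.savez(f"{c}1.npz",P=P,px=s["pixels"])
    print(c,s["fovy"],s["cx"],s["cy"],s["rvec"],s["tvec"])
    for n in ["panel","rack","short_board","stand","cradle","knob","bowl_a","mug_a","weight","spoon"]:
        for r in silhouettes(c,n)[:4]:
            q=P[r["region"]]; q=q[~np.isnan(q[:,0])]
            print(n,round(r["confidence"],2),np.round(r["point"]),r["region"].sum(),np.round(np.percentile(q,[5,50,95],axis=0),3).tolist() if len(q) else None)
E
```

```text
[5.99406777e-01 2.28814660e-05 2.30412167e-01] [-1.29558199e-05  9.99999617e-01  1.63147061e-05 -8.75500935e-04] 0.08552137873342573 0.0
scene 55.44455831357331 325.29275199303595 199.55208301817493 [ 1.78053277  1.82646052 -0.68756474] [ 0.02789491 -0.33946074  1.77332652]
panel 0.96 [244. 271.] 991 [[0.707, -0.224, 0.011], [0.727, -0.179, 0.087], [0.746, -0.133, 0.151]]
panel 0.76 [193. 274.] 731 [[0.533, -0.244, 0.056], [0.544, -0.196, 0.112], [0.555, -0.148, 0.161]]
panel 0.69 [175. 279.] 666 [[0.392, -0.239, 0.038], [0.412, -0.192, 0.098], [0.433, -0.15, 0.15]]
rack 0.92 [224. 281.] 425 [[0.542, -0.242, 0.01], [0.602, -0.176, 0.037], [0.617, -0.124, 0.053]]
short_board 0.87 [214. 276.] 351 [[0.579, -0.234, 0.051], [0.593, -0.187, 0.078], [0.603, -0.138, 0.098]]
stand 0.58 [235. 385.] 2979 [[0.537, 0.098, 0.006], [0.642, 0.205, 0.017], [0.692, 0.32, 0.113]]
cradle 0.6 [227. 377.] 1000 [[0.576, 0.098, 0.014], [0.627, 0.17, 0.055], [0.662, 0.255, 0.117]]
cradle 0.55 [203. 467.] 487 [[0.449, 0.459, 0.009], [0.472, 0.504, 0.038], [0.533, 0.537, 0.058]]
cradle 0.3 [195. 202.] 483 [[0.
[... 1862 characters left out ...]
, 0.12]]
knob 0.36 [282. 352.] 1063 [[0.508, -0.261, 0.005], [0.532, -0.233, 0.026], [0.608, -0.149, 0.052]]
bowl_a 0.76 [153. 254.] 436 [[0.452, 0.451, 0.007], [0.491, 0.515, 0.038], [0.529, 0.54, 0.057]]
bowl_a 0.74 [210. 382.] 509 [[0.729, -0.033, 0.012], [0.779, 0.027, 0.037], [0.811, 0.047, 0.056]]
mug_a 0.87 [355. 306.] 1264 [[0.308, -0.441, 0.001], [0.35, -0.391, 0.038], [0.385, -0.366, 0.071]]
mug_a 0.72 [370. 364.] 1179 [[0.434, -0.533, 0.003], [0.471, -0.493, 0.038], [0.5, -0.465, 0.071]]
weight 0.62 [172. 301.] 363 [[0.509, 0.244, 0.042], [0.592, 0.253, 0.083], [0.63, 0.311, 0.112]]
spoon 0.78 [323. 412.] 449 [[0.613, -0.458, 0.003], [0.653, -0.407, 0.013], [0.741, -0.371, 0.022]]
```

View pics/scene1.png

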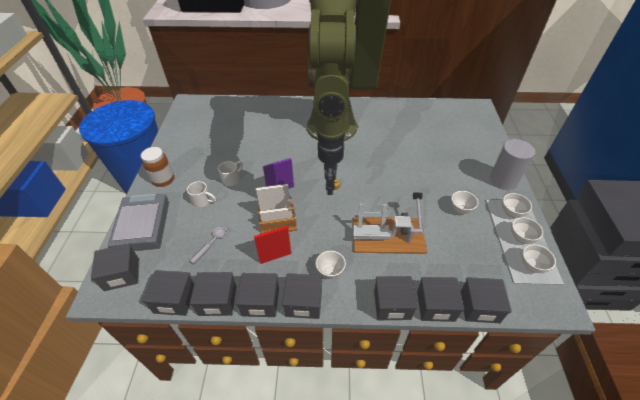

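View pics/side1.png

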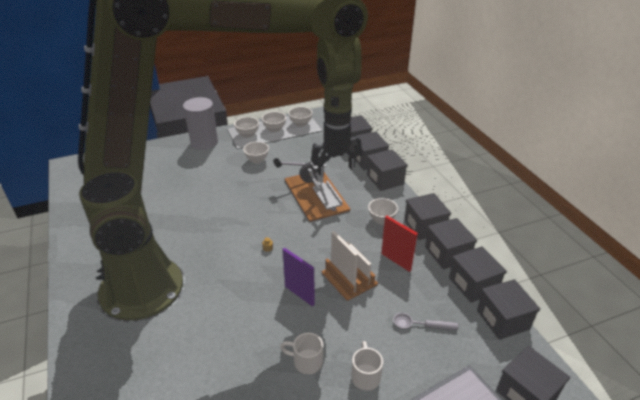

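The scene view shows the rack at about (278, 210), with the tall white panel in its robot-side slot and the short board behind it. The purple and red decoys stand on either side. The stand is at (390, 233) and its knob at (418, 195). The side view agrees. Next I fit the poses.

```bash
cat > fit.py <<'E'
from h import *
def rect(q):
    q=q[:, :2]; c,(w,h),a=cv2.minAreaRect((q*1000).astype(np.float32)); return np.round([*c,w,h,a],1)
for c in ["scene","side"]:
    z=np.load(c+"1.npz"); P=z["P"]; px=z["px"].astype(int); X,Y,Z=P[...,0],P[...,1],P[...,2]
    def box(x0,x1,y0,y1,z0,z1): 
        return (X>x0)&(X<x1)&(Y>y0)&(Y<y1)&(Z>z0)&(Z<z1)
    print(c)
    m=box(.50,.575,-.28,-.11,.06,.2); q=P[m]; print("panel",len(q),np.round(np.median(q,0),3),rect(q),q[:,2].max())
    t=np.polyfit(q[:,1],q[:,0],1); print(" x=a*y+b",t, "at mid",np.polyval(t,(q[:,1].min()+q[:,1].max())/2),"yr",np.percentile(q[:,1],[1,99]), "std",np.std(q[:,0]-np.polyval(t,q[:,1])))
    t1=q[q[:,2]>.154]; print(" top",len(t1),np.round(t1.mean(0),4),rect(t1))
    m=box(.575,.63,-.28,-.11,.06,.2); q=P[m]; print("short",len(q),np.round(np.median(q,0),3),rect(q),q[:,2].max())
    m=box(.45,.66,-.32,-.05,.043,.056); print("racktop",rect(P[m]))
    m=box(.5,.75,.05,.4,.006,.02)&(px[...,2]>px[...,0]+40); print("base",m.sum(),rect(P[m]))
    m=box(.45,.7,.2,.4,.06,.25)&(px.max(-1)<70); q=P[m]; print("dark",m.sum(),np.round(np.percentile(q,[5,50,95],axis=0),3).tolist() if len(q) else 0)
    m=box(.47,.54,.2,.4,.06,.25); q=P[m]; print("knob",m.sum(),np.round(np.percentile(q,[2,50,98],axis=0),3).tolist())
E
python3 fit.py; python3 -c "
import cv2
s=cv2.imread('pics/scene1.png')[170:275,330:450]; t=cv2.imread('pics/side1.png')[140:225,260:370]
a=cv2.resize(s,(480,420),interpolation=2);b=cv2.resize(t,(310,240),interpolation=2)
import numpy as np
o=np.zeros((420,800,3),'uint8');o[:,:480]=a;o[:240,485:795]=b;cv2.imwrite('pics/c1.png',o)"
```

```text
scene
panel 678 [ 0.544 -0.197  0.117] [ 543.1 -188.9  118.8   46.2   82.1] 0.1658483297086882
 x=a*y+b [-0.19408593  0.50629027] at mid 0.54349435193467 yr [-0.2487557  -0.14312539] std 0.003603663923743642
 top 107 [ 0.5422 -0.1972  0.1599] [ 540.6 -197.2   16.3  108.8   13.8]
short 273 [ 0.593 -0.187  0.084] [ 590.9 -185.9   17.1  108.7   12.2] 0.10054631852986487
racktop [ 566.2 -189.8   84.6  129.3   11.3]
base 1400 [6.213e+02 2.115e+02 1.529e+02 2.491e+02 5.000e-01]
dark 73 [[0.513, 0.25, 0.063], [0.525, 0.301, 0.106], [0.653, 0.321, 0.115]]
knob 65 [[0.511, 0.296, 0.098], [0.523, 0.31, 0.109], [0.539, 0.325, 0.117]]
side
panel 795 [ 0.536 -0.207  0.12 ] [ 537.2 -199.3   14.7  117.4   11.5] 0.16595516289127232
 x=a*y+b [-0.21654569  0.49204069] at mid 0.5352055088372145 yr [-0.25478714 -0.14764956] std 0.002640196927651975
 top 151 [ 0.5381 -0.2021  0.1598] [ 536.8 -198.1   14.6  115.    11.2]
short 211 [ 0.59  -0.216  0.089] [ 587.4 -189.5   14.5  109.8   11.4] 0.10266061165754993
racktop [ 562.2 -192.9   87.8  130.1   11.1]
base 1097 [617.7 210.1 258.6 152.3  89.9]
dark 129 [[0.507, 0.243, 0.064], [0.59, 0.251, 0.086], [0.629, 0.308, 0.114]]
knob 74 [[0.502, 0.291, 0.094], [0.513, 0.3, 0.106], [0.538, 0.321, 0.116]]
```

View pics/c1.png

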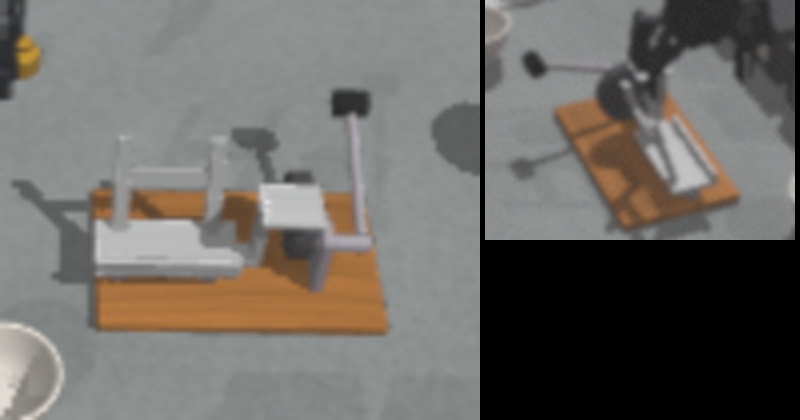

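The crop shows the cradle on the left (-y) half of the stand and the knob at the end of a rod at the +y side. The stand yaw is about 0 and the rack yaw about 11.2°. The panel is near (0.539, -0.197). I move above it and look with the wrist camera.

Emit:
{"method": "send_rows", "body": {
  "increments": [
    [[-0.12,0.394,-0.06,0,0,-0.126,0],[-0.12,0.394,-0.06,0,0,-0.126,0],[-0.12,0.394,-0.06,0,0,-0.126,0],[-0.12,0.394,-0.06,0,0,-0.126,0],[-0.12,0.394,-0.06,0,0,-0.126,0],[-0.12,0.394,-0.06,0,0,-0.126,0],[-0.12,0.394,-0.06,0,0,-0.126,0],[-0.12,0.394,-0.06,0,0,-0.126,0]]
  ]
}}

```text
time_s: 1.77
position: [0.54, -0.1969, 0.2612]
tcp_rot: [-0.0, 0.995, 0.098, 0.0]
ft_force: [0.8, 0.2, 0.3]
width: 0.0854
```

```bash
cat > w.py <<'E'
from h import *
import sys
s=snapshot("wrist"); P=cloud(s); n=sys.argv[1]; cv2.imwrite(f"pics/{n}.png",s["pixels"]); np.savez(n+".npz",P=P,px=s["pixels"])
st=sense(); print(np.round(st["position"],4),np.round(Rt(st).as_matrix(),3).tolist(),st["width"],st["time_s"],np.round(st["ft_force"],2))
E
python3 w.py w1
python3 - <<'E'
from h import *
z=np.load("w1.npz");P=z["P"];X,Y,Z=P[...,0],P[...,1],P[...,2]
m=(Z>.154)&(Z<.167)&(X>.48)&(X<.6)&(Y>-.28)&(Y<-.12); q=P[m]; print(len(q),q.mean(0)); print(cv2.minAreaRect((q[:,:2]*1000).astype(np.float32)))
m=(Z>.088)&(Z<.102)&(X>.55)&(X<.64)&(Y>-.28)&(Y<-.1); q=P[m]; print(len(q),q.mean(0) if len(q) else 0);
E
```

```text
[ 0.5401 -0.1961  0.261 ] [[0.98, 0.197, -0.0], [0.197, -0.98, 0.001], [-0.0, -0.001, -1.0]] 0.08568923247199693 1.8167 [-0.17 -0.47 -0.61]
1850 [ 0.53926485 -0.19394256  0.15973387]
((539.9193115234375, -198.10643005371094), (9.476073265075684, 109.24461364746094), 11.563885688781738)
1350 [ 0.58783813 -0.18411211  0.09450069]
```

View pics/w1.png

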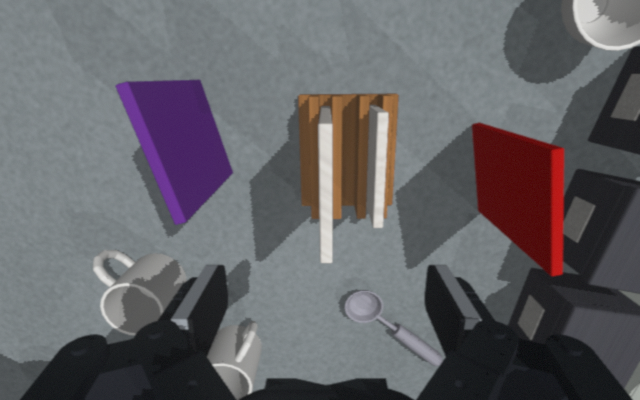

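Emit:
{"method": "send_rows", "body": {
  "increments": [
    [[0,0.003,0.14,0,0,0,0],[0,0.003,0.282,0,0,0,0],[0,0.003,0.282,0,0,0,0],[0,0.003,0.282,0,0,0,0],[0,0.003,0.282,0,0,0,0],[0,0.003,0.282,0,0,0,255],[0,0.003,0.282,0,0,0,255],[0,0.003,0.282,0,0,0,255],[0,0.003,0.282,0,0,0,255],[0,0.003,0.282,0,0,0,255]]
  ],
  "squeeze": 50
}}

```text
time_s: 2.65
position: [0.5415, -0.1978, 0.1216]
tcp_rot: [0.0, 0.995, 0.099, 0.001]
ft_force: [0.2, -0.6, 0.1]
width: 0.0254
```

Emit:
{"method": "send_rows", "body": {
  "increments": [
    [[0,0,0,0,0,0,255],[0,0,0,0,0,0,255],[0,0,0,0,0,0,255],[0,0,0,0,0,0,255],[0,0,0,0,0,0,255]]
  ]
}}

```text
time_s: 3.07
position: [0.5418, -0.1981, 0.1226]
tcp_rot: [0.001, 0.995, 0.099, 0.002]
ft_force: [-1.5, 0.5, 5.7]
width: 0.0096
```

Emit:
{"method": "send_rows", "body": {
  "increments": [
    [[0,0,-0.08,0,0,0,255],[0,0,-0.16,0,0,0,255],[0,0,-0.24,0,0,0,255],[0,0,-0.3,0,0,0,255],[0.035,-0.1,-0.34,0,0,0.03,255],[0.07,-0.18,-0.34,0,0,0.06,255],[0.1,-0.26,-0.34,0,0,0.1,255],[0.137,-0.34,-0.34,0,0,0.126,255],[0.137,-0.376,-0.34,0,0,0.126,255],[0.137,-0.376,-0.34,0,0,0.126,255]]
  ]
}}

```text
time_s: 3.9
position: [0.5713, 0.0061, 0.2921]
tcp_rot: [-0.001, 1.0, 0.003, 0.001]
ft_force: [0.9, -0.7, -2.4]
width: 0.0098
```

Emit:
{"method": "send_rows", "body": {
  "increments": [
    [[0,0,0,0,0,0,255],[0,0,0,0,0,0,255]]
  ]
}}

```text
time_s: 4.07
position: [0.571, 0.0069, 0.2917]
tcp_rot: [-0.002, 1.0, 0.004, 0.001]
ft_force: [0.1, -0.4, -1.5]
width: 0.0095
```

```bash
python3 w.py w2
python3 - <<'E'
from h import *
for c in ["scene","side"]:
    s=snapshot(c);P=cloud(s)
    for r in silhouettes(c,"panel")[:4]:
        q=P[r["region"]]; q=q[~np.isnan(q[:,0])]; print(c,round(r["confidence"],2),np.round(np.percentile(q,[2,50,98],axis=0),3).tolist())
E
```

```text
[0.5711 0.0059 0.2918] [[1.0, 0.007, 0.002], [0.007, -1.0, 0.003], [0.002, -0.003, -1.0]] 0.009657227009491601 4.1167 [ 0.5  -0.07 -1.26]
scene 0.86 [[0.635, -0.228, 0.001], [0.725, -0.178, 0.085], [0.747, -0.13, 0.152]]
scene 0.75 [[0.389, -0.241, 0.008], [0.413, -0.194, 0.085], [0.436, -0.146, 0.152]]
scene 0.69 [[0.571, -0.046, 0.184], [0.576, 0.007, 0.258], [0.579, 0.06, 0.331]]
side 0.86 [[0.563, -0.053, 0.184], [0.566, -0.021, 0.252], [0.574, 0.051, 0.33]]
side 0.81 [[0.696, -0.233, 0.003], [0.719, -0.186, 0.084], [0.745, -0.133, 0.152]]
side 0.75 [[0.381, -0.247, 0.002], [0.406, -0.203, 0.084], [0.432, -0.15, 0.152]]
side 0.49 [[0.506, -0.262, 0.003], [0.545, -0.213, 0.035], [0.612, -0.134, 0.054]]
```

View pics/w2.png

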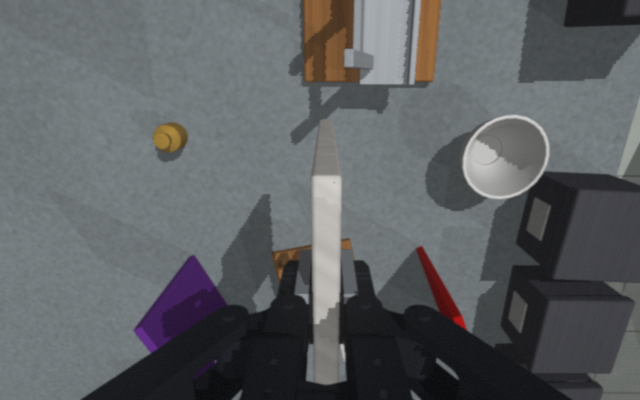

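The panel is held centred, with its bottom about 112 mm below the TCP. The ledge and lip show at the top of the view, columns 365-415. Next I measure the cradle.

Run:
```python
from h import *
f=lambda q:(len(q),np.round(np.percentile(q,[2,50,98],axis=0),4).tolist()) if len(q) else 0
for n in ["w2","scene1","side1"]:
    z=np.load(n+".npz");P=z["P"];X,Y,Z=P[...,0],P[...,1],P[...,2]
    b=(X>.52)&(X<.72)&(Y>.07)&(Y<.24)
    px=z["px"].astype(int); grey=(abs(px[...,2]-px[...,0])<35)
    print(n,"\n base",f(P[(X>.5)&(X<.72)&(Y>.07)&(Y<.36)&(Z>.007)&(Z<.017)&~grey]))
    print(" ledge",f(P[b&grey&(Z>.041)&(Z<.049)])); print(" lip",f(P[b&grey&(Z>.0515)&(Z<.06)&(X>.6)]))
    for y0,y1 in ((.07,.13),(.16,.22)):
        print(" bar hi",f(P[b&grey&(Y>y0)&(Y<y1)&(Z>.11)&(Z<.145)&(X<.65)]))
    for y0 in np.arange(.09,.23,.02):
        for z0 in (.06,.08,.1,.12):
            q=P[b&grey&(Y>y0)&(Y<y0+.02)&(abs(Z-z0)<.006)&(X<.64)]
            if len(q)>3: print("  y%.2f z%.2f n%d xmax %.4f med %.4f"%(y0,z0,len(q),np.percentile(q[:,0],95),np.median(q[:,0])),np.round([q[:,1].min(),q[:,1].max()],3))
```

```text
w2 
 base (5391, [[0.5481, 0.0882, 0.0101], [0.5836, 0.1306, 0.0119], [0.6932, 0.1682, 0.0137]])
 ledge (3878, [[0.6094, 0.0851, 0.0432], [0.6338, 0.1271, 0.0449], [0.6564, 0.1625, 0.0467]])
 lip (575, [[0.6168, 0.0859, 0.0522], [0.6588, 0.1236, 0.0547], [0.6622, 0.1609, 0.0569]])
 bar hi (299, [[0.5856, 0.0985, 0.1119], [0.5914, 0.1052, 0.1335], [0.5998, 0.1119, 0.1362]])
 bar hi 0
  y0.09 z0.06 n28 xmax 0.6174 med 0.6159 [0.099 0.11 ]
  y0.09 z0.08 n26 xmax 0.6110 med 0.6096 [0.099 0.11 ]
  y0.09 z0.10 n46 xmax 0.6051 med 0.6034 [0.099 0.11 ]
  y0.09 z0.12 n46 xmax 0.5987 med 0.5973 [0.099 0.11 ]
  y0.11 z0.06 n6 xmax 0.6167 med 0.6158 [0.11  0.112]
  y0.11 z0.08 n6 xmax 0.6113 med 0.6094 [0.11  0.112]
  y0.11 z0.10 n192 xmax 0.6027 med 0.5983 [0.11 0.13]
  y0.11 z0.12 n10 xmax 0.5988 med 0.5971 [0.11  0.112]
  y0.13 z0.10 n239 xmax 0.6025 med 0.5983 [0.13 0.15]
  y0.15 z0.10 n37 xmax 0.6029 med 0.5987 [0.15  0.154]
scene1 
 base (1327, [[0.551, 0.0911, 0.0085], [0.6579, 0.2194, 0.0135], [0.6954, 0.3314, 0.0168]])
 ledge (355, [[0.6073, 0.0874, 0.0416], [0.633, 0.1475, 0.0459], [0.
[... 1578 characters left out ...]
.5901, 0.1807, 0.1235], [0.6327, 0.2195, 0.1381]])
  y0.09 z0.06 n7 xmax 0.6136 med 0.6117 [0.094 0.1  ]
  y0.09 z0.08 n7 xmax 0.6077 med 0.6048 [0.096 0.105]
  y0.09 z0.10 n9 xmax 0.6027 med 0.5989 [0.095 0.104]
  y0.09 z0.12 n10 xmax 0.5957 med 0.5919 [0.091 0.103]
  y0.11 z0.10 n4 xmax 0.5950 med 0.5940 [0.111 0.126]
  y0.13 z0.10 n5 xmax 0.5961 med 0.5948 [0.134 0.146]
  y0.15 z0.10 n8 xmax 0.5972 med 0.5955 [0.152 0.169]
  y0.17 z0.06 n5 xmax 0.6112 med 0.6090 [0.18  0.183]
  y0.17 z0.10 n6 xmax 0.5963 med 0.5944 [0.171 0.189]
  y0.17 z0.12 n9 xmax 0.5945 med 0.5905 [0.177 0.186]
  y0.21 z0.06 n14 xmax 0.6389 med 0.6324 [0.214 0.228]
  y0.21 z0.08 n5 xmax 0.6303 med 0.6297 [0.216 0.22 ]
```

Fit from the wrist view: cradle origin at about (0.6205, 0.146, 0.045), yaw about 0. The rest slope is tan 0.30 and the lip sits 36 mm out, both as specified. I tilt the tool and go above the ledge.

Emit:
{"method": "send_rows", "body": {
  "increments": [
    [[0.02,-0.03,0,0,0.07,0.004,255],[0.04,-0.09,0.0,0,0.14,0.004,255],[0.054,-0.15,0.02,0,0.191,0.004,255],[0.054,-0.22,0.05,0,0.191,0.004,255],[0.054,-0.282,0.08,0,0.191,0.004,255],[0.054,-0.282,0.08,0,0.191,0.004,255],[0.054,-0.282,0.08,0,0.191,0.004,255],[0.054,-0.282,0.08,0,0.191,0.004,255]]
  ]
}}

```text
time_s: 4.98
position: [0.5978, 0.1453, 0.2527]
tcp_rot: [-0.001, 0.989, -0.001, 0.151]
ft_force: [0.1, -0.1, -2.5]
width: 0.0094
```

```bash
cat > pan.py <<'E'
from h import *
import sys
st=sense(); print(np.round(st["position"],4),np.round(Rt(st).as_matrix(),3).tolist(),st["width"],st["time_s"],np.round(st["ft_force"],2))
for c in ["scene","side"]:
    s=snapshot(c);P=cloud(s); cv2.imwrite(f"pics/{c}_{sys.argv[1]}.png",s["pixels"])
    for r in silhouettes(c,"panel")[:5]:
        q=P[cv2.erode(r["region"].astype(np.uint8),np.ones((3,3)))>0]; q=q[~np.isnan(q[:,0])]
        if len(q)<50 or np.median(q[:,1])<-.1: continue
        q=q[(abs(q-np.median(q,0))<.1).all(1)]
        a=np.polyfit(q[:,2],q[:,0],1); res=q[:,0]-np.polyval(a,q[:,2]); k=abs(res)<.006; a=np.polyfit(q[k,2],q[k,0],1)
        b=np.polyfit(q[k,1],(q[k,0]-np.polyval(a,q[k,2])),1)
        print(c,round(r["confidence"],2),len(q),"lean",np.arctan(-a[0]).round(3),"x at z.06,.12,.18",np.round(np.polyval(a,[.06,.12,.18]),4),"yaw",np.round(-b[0],3),np.round(np.percentile(q,[1,99],axis=0),3).tolist())
E
python3 pan.py a
```

```text
[0.5978 0.1453 0.2527] [[0.955, -0.002, 0.298], [-0.003, -1.0, 0.002], [0.298, -0.003, -0.955]] 0.009431693430357402 4.9833 [ 0.05 -0.13 -2.51]
scene 0.94 1197 lean 0.301 x at z.06,.12,.18 [0.6631 0.6445 0.6259] yaw -0.004 [[0.591, 0.094, 0.155], [0.635, 0.197, 0.29]]
side 0.8 192 lean 0.288 x at z.06,.12,.18 [0.6511 0.6333 0.6155] yaw 0.023 [[0.581, 0.086, 0.167], [0.622, 0.167, 0.292]]
```

Emit:
{"method": "send_rows", "body": {
  "increments": [
    [[-0.015,-0.001,0.046,0,0,0,255],[-0.03,-0.001,0.092,0,0,0,255],[-0.044,-0.001,0.136,0,0,0,255],[-0.052,-0.001,0.16,0,0,0,255],[-0.059,-0.001,0.178,0,0,0,255],[-0.059,-0.001,0.178,0,0,0,255],[-0.059,-0.001,0.178,0,0,0,255]]
  ]
}}

```text
time_s: 5.77
position: [0.597, 0.1453, 0.1599]
tcp_rot: [-0.002, 0.988, -0.002, 0.151]
ft_force: [0.1, -0.3, -1.4]
width: 0.0094
```

```bash
python3 pan.py b
```

```text
[0.597  0.1453 0.1599] [[0.954, -0.004, 0.299], [-0.005, -1.0, 0.002], [0.299, -0.004, -0.954]] 0.009364495971031634 5.7667 [ 0.1  -0.29 -1.4 ]
scene 0.94 1003 lean 0.299 x at z.06,.12,.18 [0.6335 0.615  0.5965] yaw -0.005 [[0.59, 0.095, 0.061], [0.634, 0.196, 0.198]]
side 0.53 126 lean 0.293 x at z.06,.12,.18 [0.624  0.6059 0.5878] yaw 0.037 [[0.582, 0.086, 0.077], [0.62, 0.162, 0.199]]
```

Emit:
{"method": "send_rows", "body": {
  "increments": [
    [[-0.002,0,0.006,0,0,0,255],[-0.0034,0,0.011,0,0,0,255],[-0.0034,0,0.011,0,0,0,255],[-0.0034,0,0.011,0,0,0,255]]
  ]
}}

```text
time_s: 6.3
position: [0.5977, 0.146, 0.1552]
tcp_rot: [-0.002, 0.988, -0.002, 0.152]
ft_force: [0.2, 0.3, -1.3]
width: 0.0092
```

Emit:
{"method": "send_rows", "body": {
  "increments": [
    [[-0.0012,0,0.004,0,0,0,255],[-0.0024,0,0.008,0,0,0,255],[-0.0024,0,0.008,0,0,0,255]]
  ]
}}

```text
time_s: 6.55
position: [0.5985, 0.1463, 0.1533]
tcp_rot: [-0.002, 0.988, -0.002, 0.154]
ft_force: [-8.2, -1.1, 14.7]
width: 0.0093
```

Emit:
{"method": "send_rows", "body": {
  "increments": [
    [[0.001,0,-0.003,0,0,0,255],[0.001,0,-0.003,0,0,0,255],[0.001,0,-0.003,0,0,0,80],[0.001,0,-0.003,0,0,0,80],[0.001,0,-0.003,0,0,0,80],[0.001,0,-0.003,0,0,0,80],[0.001,0,-0.003,0,0,0,80],[0.001,0,-0.003,0,0,0,80],[0.001,0,-0.003,0,0,0,80]]
  ]
}}

```text
time_s: 7.3
position: [0.5986, 0.1463, 0.1549]
tcp_rot: [-0.002, 0.988, -0.002, 0.154]
ft_force: [0.7, 0.2, 0.2]
width: 0.0587
```

```bash
python3 pan.py c
```

```text
[0.5986 0.1463 0.1549] [[0.953, -0.003, 0.303], [-0.004, -1.0, 0.004], [0.303, -0.005, -0.953]] 0.05867453760624706 7.3 [0.67 0.2  0.19]
scene 0.88 1029 lean 0.379 x at z.06,.12,.18 [0.6335 0.6096 0.5858] yaw 0.003 [[0.582, 0.096, 0.056], [0.636, 0.199, 0.188]]
scene 0.58 98 lean 1.13 x at z.06,.12,.18 [0.6623 0.5349 0.4076] yaw 0.031 [[0.528, 0.249, 0.062], [0.654, 0.314, 0.114]]
side 0.56 53 lean 0.4 x at z.06,.12,.18 [0.6262 0.6009 0.5755] yaw 0.011 [[0.573, 0.087, 0.069], [0.623, 0.15, 0.187]]
```

The panel is released and leans 0.38 rad with its foot about 11 mm out on the ledge, which is in range. I retreat along the tool axis.

Emit:
{"method": "send_rows", "body": {
  "increments": [
    [[0,0,-0.04,0,0,0,80],[0,0,-0.09,0,0,0,80],[0,0,-0.15,0,0,0,80],[0,0,-0.21,0,0,0,80],[0,0,-0.25,0,0,0,80],[0,0,-0.25,0,0,0,80]]
  ]
}}

```text
time_s: 8.0
position: [0.5623, 0.1466, 0.2797]
tcp_rot: [-0.003, 0.988, -0.002, 0.157]
ft_force: [1.5, -0.2, 0.5]
width: 0.0588
```

```bash
python3 pan.py d
python3 - <<'E'
from h import *
print(np.round(sense()["joint_positions"],3))
for c in ["scene","side"]:
    s=snapshot(c);P=cloud(s);X,Y,Z=P[...,0],P[...,1],P[...,2]
    m=(X>.47)&(X<.555)&(Y>.26)&(Y<.36)&(Z>.07)&(Z<.135); q=P[m]; r=q[q[:,0]<.535]; print(c,len(q),np.round(np.percentile(q,[3,50,97],axis=0),4).tolist(),np.round(np.percentile(r,[3,50,97],axis=0),4).tolist())
    k=(X>.54)&(X<.62)&(Y>.26)&(Y<.36)&(Z>.065)&(Z<.135); print(" rod",k.sum(),np.round(np.median(P[k],0),4))
E
```

```text
[0.5623 0.1466 0.2797] [[0.951, -0.003, 0.311], [-0.005, -1.0, 0.006], [0.311, -0.007, -0.951]] 0.0588003681103396 8.0 [ 1.46 -0.19  0.53]
scene 0.78 1167 lean 0.381 x at z.06,.12,.18 [0.6336 0.6096 0.5856] yaw 0.006 [[0.581, 0.097, 0.058], [0.636, 0.198, 0.189]]
side 0.66 82 lean 0.392 x at z.06,.12,.18 [0.6259 0.6011 0.5764] yaw 0.053 [[0.572, 0.085, 0.063], [0.627, 0.149, 0.19]]
[ 0.304  0.011 -0.361  0.904 -0.087  1.866]
scene 77 [[0.5116, 0.2962, 0.0934], [0.5247, 0.3099, 0.1079], [0.5522, 0.3254, 0.1158]] [[0.5113, 0.2961, 0.0995], [0.5227, 0.3091, 0.1102], [0.5325, 0.3254, 0.1158]]
 rod 77 [0.5869 0.3095 0.0865]
side 84 [[0.5031, 0.2909, 0.0894], [0.516, 0.3032, 0.1041], [0.5514, 0.3215, 0.1154]] [[0.503, 0.2909, 0.0943], [0.5136, 0.2987, 0.1077], [0.532, 0.3219, 0.1162]]
 rod 70 [0.5812 0.3061 0.0844]
```

The panel is steady at 0.38 rad. The knob is near (0.521, 0.309, 0.101), which puts the pivot at x of about 0.644. I go above the knob, level the tool and turn the jaws along y.

Emit:
{"method": "send_rows", "body": {
  "increments": [
    [[-0.02,-0.05,-0.01,0,-0.06,0,60],[-0.04,-0.12,-0.02,0,-0.13,0,60],[-0.06,-0.19,-0.026,0,-0.2,0,60],[-0.078,-0.26,-0.026,0,-0.2,0,60],[-0.078,-0.326,-0.026,0,-0.2,0,60],[-0.078,-0.326,-0.026,0,-0.2,0,60],[-0.078,-0.326,-0.026,0,-0.2,0,60]]
  ]
}}

```text
time_s: 8.88
position: [0.5189, 0.31, 0.2714]
tcp_rot: [-0.001, 1.0, -0.0, -0.005]
ft_force: [1.1, -0.6, -0.0]
width: 0.0653
```

Emit:
{"method": "send_rows", "body": {
  "increments": [
    [[0,0,0,0,0,-0.1,60],[0,0,0,0,0,-0.2,60],[0,0,0,0,0,-0.3,60],[0,0,0,0,0,-0.4,60],[0,0,0,0,0,-0.5,60],[0,0,0,0,0,-0.6,60],[0,0,0,0,0,-0.7,60],[0,0,0,0,0,-0.8,60],[0,0,0,0,0,-0.9,60],[0,0,0,0,0,-1,60]]
  ]
}}

```text
time_s: 9.72
position: [0.5188, 0.3083, 0.271]
tcp_rot: [-0.004, 0.81, 0.586, -0.004]
ft_force: [0.2, 0.2, 0.8]
width: 0.065
```

Emit:
{"method": "send_rows", "body": {
  "increments": [
    [[0,0,0.04,0,0,-0.2,60],[0,0,0.08,0,0,-0.2,60],[0,0,0.08,0,0,-0.2,60],[0,0,0.08,0,0,-0.2,60]]
  ]
}}

```text
time_s: 10.05
position: [0.5174, 0.3062, 0.2294]
tcp_rot: [-0.005, 0.709, 0.705, -0.005]
ft_force: [0.1, -0.4, 0.6]
width: 0.0654
```

```bash
python3 w.py w3
```

```text
[0.5181 0.3068 0.2305] [[0.008, 1.0, -0.012], [1.0, -0.008, 0.001], [0.0, -0.012, -1.0]] 0.06598431090069251 10.1 [0.07 0.22 0.89]
```

View pics/w3.png

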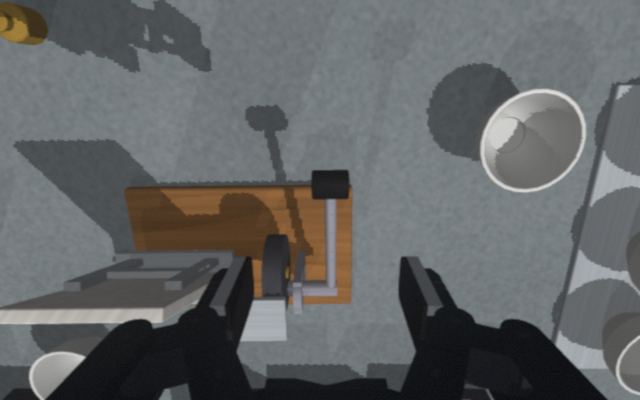

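The wrist view shows the knob at (330, 184), between the fingers' columns, with the rod running down to its axle at (318, 289). I locate both.

Run:
```python
from h import *
z=np.load("w3.npz");P=z["P"];px=z["px"].astype(int)
s=np.zeros((400,640),bool); s[165:205,305:355]=1
m=s&(P[...,2]>.075); q=P[m]; k=q[(q[:,0]<.54)]; print(len(q),np.round(np.percentile(k,[2,50,98],axis=0),4).tolist())
for r in range(205,300,12):
    w=P[r,315:350]; w=w[w[:,2]>.05]; print(r,np.round(np.median(w,0),4), np.round(w[:,1].min(),4),np.round(w[:,1].max(),4))
```

```text
1158 [[0.5042, 0.2951, 0.0989], [0.5131, 0.3096, 0.1103], [0.5321, 0.3239, 0.1132]]
205 [0.5345 0.3096 0.099 ] 0.305 0.3142
217 [0.5467 0.31   0.0952] 0.3058 0.3144
229 [0.5599 0.3101 0.0907] 0.3057 0.3146
241 [0.5737 0.3101 0.0861] 0.3056 0.3147
253 [0.5883 0.3101 0.0814] 0.3055 0.3149
265 [0.6034 0.3102 0.077 ] 0.3054 0.3151
277 [0.6206 0.3107 0.0703] 0.3063 0.3153
289 [0.6362 0.3057 0.0675] 0.2952 0.3164
```

Emit:
{"method": "send_rows", "body": {
  "increments": [
    [[0.006,0,0.08,-0.008,0,0,60],[0.006,0,0.16,-0.008,0,0,60],[0.006,0,0.24,-0.008,0,0,60],[0.006,0,0.297,-0.008,0,0,60],[0.006,0,0.297,-0.008,0,0,60],[0.006,0,0.297,-0.008,0,0,255],[0.006,0,0.297,-0.008,0,0,255],[0.006,0,0.297,-0.008,0,0,255],[0.006,0,0.297,-0.008,0,0,255],[0.006,0,0.297,-0.008,0,0,255]]
  ],
  "squeeze": 35
}}

```text
time_s: 10.93
position: [0.5182, 0.3096, 0.0849]
tcp_rot: [0.001, 0.71, 0.704, 0.002]
ft_force: [-0.7, -5.2, 5.2]
width: 0.0293
```

Emit:
{"method": "send_rows", "body": {
  "increments": [
    [[0,0,0,0,0,0,255],[0,0,0,0,0,0,255],[0,0,0,0,0,0,255]]
  ]
}}

```text
time_s: 11.18
position: [0.5185, 0.3096, 0.0855]
tcp_rot: [0.002, 0.71, 0.704, 0.002]
ft_force: [-0.0, -2.6, -0.6]
width: 0.0291
```

Run:
```python
from h import *
st=sense(); M=Rt(st).as_matrix(); p=np.array(st["position"]); print(p.round(4),M.round(3).tolist(),st["width"],np.round(st["ft_force"],1),np.round(st["joint_positions"],2))
th=np.arctan2(.041,.123)
for a in np.arange(.1,1.3,.1).tolist()+[1.25]:
    u=a-1.25; d=np.array([.13*np.sin(u)+.1233,0,.13*np.cos(u)-.041]); print(round(a,2),(M.T@d/.5).round(3))
```

```text
[0.5185 0.3096 0.0855] [[0.009, 1.0, 0.005], [1.0, -0.009, 0.0], [0.0, 0.005, -1.0]] 0.029058386261179944 [-0.  -2.6 -0.6] [ 0.54  0.41 -0.25  0.9  -0.    0.55]
0.1 [ 0.     0.009 -0.024]
0.2 [ 0.     0.021 -0.047]
0.3 [ 0.     0.035 -0.069]
0.4 [ 0.     0.052 -0.089]
0.5 [ 0.001  0.07  -0.108]
0.6 [ 0.001  0.09  -0.125]
0.7 [ 0.001  0.111 -0.139]
0.8 [ 0.001  0.134 -0.151]
0.9 [ 0.001  0.158 -0.161]
1.0 [ 0.002  0.183 -0.169]
1.1 [ 0.002  0.209 -0.174]
1.2 [ 0.002  0.235 -0.176]
1.25 [ 0.002  0.248 -0.177]
```

The knob is pinched (29 mm between the pads). I swing the lever in small steps along the arc, first to about 0.5 rad.

Emit:
{"method": "send_rows", "body": {
  "increments": [
    [[0,0.004,-0.012,0,0,0,255],[0,0.009,-0.024,0,0,0,255],[0,0.015,-0.036,0,0,0,255],[0,0.021,-0.047,0,0,0,255],[0,0.028,-0.058,0,0,0,255],[0,0.035,-0.069,0,0,0,255],[0,0.043,-0.079,0,0,0,255],[0,0.052,-0.089,0,0,0,255],[0.001,0.061,-0.099,0,0,0,255],[0.001,0.07,-0.108,0,0,0,255]]
  ]
}}

```text
time_s: 12.02
position: [0.5532, 0.3097, 0.1399]
tcp_rot: [0.001, 0.71, 0.704, 0.002]
ft_force: [1.5, 0.6, -10.1]
width: 0.0296
```

```bash
python3 pan.py e
```

```text
[0.5532 0.3097 0.1399] [[0.009, 1.0, 0.004], [1.0, -0.009, 0.0], [0.0, 0.004, -1.0]] 0.0295960790935866 12.0167 [  1.52   0.57 -10.06]
scene 0.63 1231 lean 0.383 x at z.06,.12,.18 [0.638  0.6138 0.5896] yaw 0.004 [[0.581, 0.096, 0.066], [0.637, 0.201, 0.198]]
```

Emit:
{"method": "send_rows", "body": {
  "increments": [
    [[0,0.01,-0.009,0,0,0,255],[0,0.02,-0.017,0,0,0,255],[0,0.03,-0.024,0,0,0,255],[0,0.041,-0.031,0,0,0,255],[0,0.052,-0.037,0,0,0,255],[0,0.064,-0.043,0,0,0,255],[0.001,0.076,-0.048,0,0,0,255],[0.001,0.088,-0.053,0,0,0,255],[0.001,0.1,-0.057,0,0,0,255],[0.001,0.113,-0.061,0,0,0,255]]
  ]
}}

```text
time_s: 13.05
position: [0.61, 0.3101, 0.171]
tcp_rot: [0.001, 0.71, 0.704, 0.002]
ft_force: [-3.4, 3.4, -7.4]
width: 0.029
```

Emit:
{"method": "send_rows", "body": {
  "increments": [
    [[0,0.013,-0.003,0,0,0,255],[0,0.026,-0.005,0,0,0,255],[0,0.039,-0.006,0,0,0,255],[0,0.052,-0.007,0,0,0,255],[0,0.06,-0.007,0,0,0,255],[0,0.065,-0.007,0,0,0,255],[0,0.065,-0.007,0,0,0,255],[0,0.065,-0.007,0,0,0,255]]
  ]
}}

```text
time_s: 13.72
position: [0.6432, 0.3103, 0.1752]
tcp_rot: [0.001, 0.71, 0.704, 0.003]
ft_force: [-4.0, 2.9, -3.4]
width: 0.0291
```

```bash
python3 pan.py f
python3 - <<'E'
import cv2,numpy as np
o=np.zeros((400,800,3),'uint8')
o[:, :480]=cv2.resize(cv2.imread('pics/scene_f.png')[155:280,330:480],(480,400)); o[:267,485:]=cv2.resize(cv2.imread('pics/side_f.png')[80:240,230:420],(315,267)); cv2.imwrite('pics/c2.png',o)
E
```

```text
[0.6432 0.3103 0.1752] [[0.009, 1.0, 0.006], [1.0, -0.009, 0.002], [0.002, 0.006, -1.0]] 0.02906618787162041 13.7167 [-4.    2.87 -3.4 ]
scene 0.77 1193 lean 0.377 x at z.06,.12,.18 [0.6402 0.6164 0.5926] yaw 0.006 [[0.581, 0.097, 0.073], [0.636, 0.198, 0.205]]
scene 0.59 1537 lean 0.0 x at z.06,.12,.18 [0.6516 0.6516 0.6516] yaw -0.005 [[0.561, 0.133, 0.009], [0.695, 0.327, 0.111]]
side 0.67 50 lean 0.381 x at z.06,.12,.18 [0.6304 0.6064 0.5824] yaw 0.0 [[0.571, 0.087, 0.107], [0.613, 0.175, 0.207]]
```

View pics/c2.png

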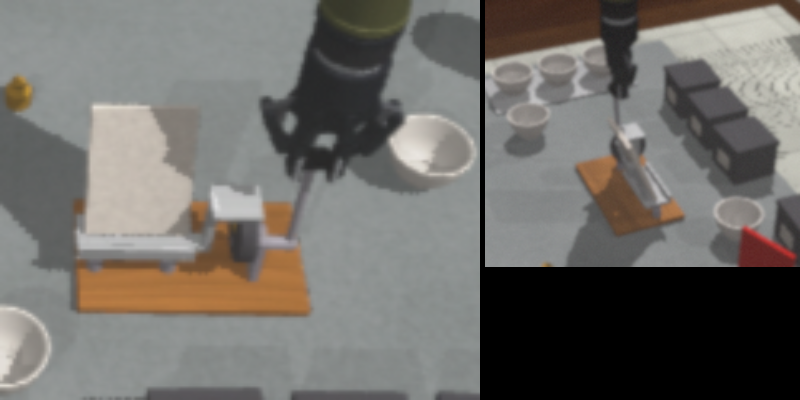

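The crop shows the panel leaning on the raised cradle, with the gripper on the knob and the rod upright. Last check: rod angle and ledge height.

Run:
```python
from h import *
for c in ["scene","side"]:
    P=cloud(snapshot(c));X,Y,Z=P[...,0],P[...,1],P[...,2]
    q=P[(X>.59)&(X<.69)&(Y>.295)&(Y<.325)&(Z>.075)&(Z<.15)]
    if len(q)>8: print(c,"rod",len(q),"u",np.polyfit(q[:,2],q[:,0],1),np.median(q,0).round(3))
    q=P[(X>.645)&(X<.668)&(Y>.1)&(Y<.2)&(Z>.05)&(Z<.09)]; print(c,"lip z",len(q),np.percentile(q[:,2],[50,90,98]).round(4))
    z=np.load(c+"1.npz")["P"]; q=z[(z[...,0]>.645)&(z[...,0]<.668)&(z[...,1]>.1)&(z[...,1]<.2)&(z[...,2]>.035)&(z[...,2]<.075)]; print("  before",np.percentile(q[:,2],[50,90,98]).round(4))
st=sense(); print(st["time_s"],np.round(st["ft_force"],1),np.abs(st["dq"]).max())
```

```text
scene rod 47 u [-0.05110311  0.6455277 ] [0.64  0.31  0.115]
scene lip z 149 [0.0663 0.0741 0.0758]
  before [0.0502 0.0575 0.0595]
side rod 30 u [-0.04688912  0.63871002] [0.632 0.307 0.13 ]
side lip z 106 [0.0669 0.0744 0.0767]
  before [0.0493 0.0567 0.0593]
14.0167 [-3.4  3.4 -3.6] 0.0011203328338294351
```

```bash
python3 -c "
from rig import *
print(close_job())"
```

```text
the job is handed in; nothing more can be done
None
```

The panel is on the ledge leaning against the rest, the lever is up, and the gripper still holds it by the knob. I handed the job in at about 14 s of the 54 s allowed.

- **Panel:** I took it from the rack's robot-side slot, set it on the ledge tilted 0.30 rad, and let go while the ledge was down. It settled at about 0.38 rad, inside the 0.18–0.48 range, and held 0.38 after the lift. Its foot was roughly 11 mm out from the rest when I let go. I aimed for about 9 mm, so it leans more than if it lay flush.
- **Lever:** I pinched the knob by its flat ends and swung it up along its arc. The arm's travel puts it at straight up (+0.01 rad), while the camera fits of the rod read about 0.05 rad short of it. Both are well within the 0.17 rad allowed.
- **Ledge:** camera comparisons before and after put the lift at about 16–18 mm, against the required 15.5 mm. The arm was still, with a steady few newtons on the wrist.
- **Camera disagreement:** the side camera read about 5–8 mm lower in x than the scene and wrist cameras, so I worked from those two.
- **Bystanders:** I did not re-measure them at the end. The arm kept clear of them, and those visible in the last picture looked undisturbed.

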